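# Push the crayon box through the gap to the packing mat

### The arm

A 6-joint arm with a two-finger parallel gripper is mounted at the origin on the work surface. World frame = base frame: x ahead of the robot, y to its left, z up, the work surface at z = 0. Lengths are in m, angles in rad, forces in N, time in s.
With the tool pointing down it reaches from about 0.25 to 0.725 m from the base axis. Payload 4 kg.
Tool frame: the origin (TCP) lies between the finger pads; the fingertips stand 11 mm ahead of it and the grasp point (between the pads) lies 8 mm behind it (bot.tip_extent is the distance from the TCP to the fingertips, in m); z points along the fingers, y is the line along which they close (so a half turn about z gives the same grasp; the last joint's range is limited). The gripper opens to 85 mm and grips with 20 to 120 N. Pads are 22 mm wide; open, the fingers measure 114 mm over their backs; the gripper's body (76 mm by 85 mm) begins 54 mm behind the grasp point. The pads swing forward as they close: fully open they stand 13 mm farther back than shut.
Start: joints at [0, 0.241, 0.005, 1.335, 0, 1.571], TCP at [0.5, -0, 0.242] pointing down, gripper open.
Joint ranges: [-2.72, 2.72], [-1.05, 1.87], [-1.09, 1.28], [-1.99, 2.15], [-1.42, 1.44], [-3.14, 3.14]. Speed limits (rad/s): [2.79, 2.79, 3.14, 3.14, 3.14, 3.14].

### API

Orientations are given as a unit quaternion [x, y, z, w].
In Python, from workcell import bot gives the robot as it stands. The module is installed in compiled form; this text tells all that it offers.
- The arm moves only by the tool drive_tool, never from a script. Its argument "rows" is a list of rows, each an object of numbers: "dx", "dy", "dz": the shift along the tool's x, y, z in units of 50 mm (1.0 is 50 mm); "wx", "wy", "wz": the turn, a rotation vector about the tool's x, y, z in units of 5 degrees (1.0 is 5 degrees); "hand": the finger opening in mm, from 0 to 85.4. A call has 1 to 20 rows; each row is the pose to reach, as a shift and turn from the pose commanded when the call began, along the tool's axes at that moment; what a row does not reach only later rows make up. A row lasts 1/10 s, in which the tool goes at most 50 mm and 8.59 degrees, less where a joint would pass 70% of its speed; a pose out of reach is approached as far as the arm can. A call with a gripper value outside its range is refused whole. The fingers move at their own pace and stop on an object; the grip force is fixed at half the most. Time passes only in rows, so rows that repeat a pose let the fingers close. It gives the time, the measured TCP pose, the force, the opening and the grip force at its end, in the units of the state.
- bot.get_obs(): the state, without advancing time (a new reading comes with each control period).
- bot.camera(name): name is "scene" or "side" or "wrist"; returns the picture (400x640x3 uint8, red, green, blue); there is no depth.
- bot.get_calibration(name): a dict with "vfov" (degrees; the focal length in pixels is half the picture's height over the tangent of half this angle, whatever the lens; pixels are square), "cx", "cy" (the principal point, pixels), "origin" and "rotation" of the camera in the world; the wrist camera has in their place "mount" (4x4, takes a point from camera to tool coordinates, whose origin is the TCP and whose axes are the flange's). Camera axes: x right, y up, looking along -z (the intrinsics and any distortion apply to the point x, -y, -z); pixel columns grow to the right and rows downward; lengths in m; the calibration is good to about 2 mm. A picture is of the moment at which its call begins: read the wrist's pose just before it. get_calibration takes no time and is no camera call.
- bot.job_done(): hands the job in; it is judged then, once.
Trained networks look in the newest picture that a camera, given by its name, has taken for a name from the list of things; names that differ only in an ending like _2 or _b are one class to them, and where a whole thing is asked for, a point or a joint stands for the part that bears it (a point fixed in the world has none). Each returns a list of dicts, best first, with "score" (0 to 1); they miss things now and then, are a little off and sometimes report something else, mostly with a low value. They report only what shows in the picture. A call takes as long as a camera call. They do not tell look-alikes from the thing itself.
- bot.look_for(camera, thing): "extent" ([centre column, centre row, width, height] in pixels, round what is visible of it).
- bot.outline_of(camera, thing): "region" (400x640 bool, what is visible of it) and "extent" ([centre column, centre row, width, height] in pixels, round what is visible of it).
The state is a dict: "clock": time; "joint_pos": joint angles; "joint_vel": joint speeds; "tau": joint torques, N m; "eef_pos": TCP position; "tool_rot": TCP orientation; "ft_force": force on the tool from outside, world axes, zero at the start; "ft_torque": the same for the moment, N m; "grip_width": finger opening in m; "grasp_force": force on a finger pad.
Only numpy, scipy, OpenCV 4.12 (cv2) and the standard library are available. Lean on these libraries where they do the work, as an engineer would, in place of code of your own. Each camera call takes 0.05 s, during which the arm holds its last target. There are 200 camera calls.

### The job

Push the flat box of crayons along the table, through the narrow gap between the two small gift cartons, until the whole box lies roughly square on the dark packing mat beyond them. Only push it with the fingers: do not lift it off the table, tip it or take it around or over the cartons, and leave the bottle, jar, tape roll and glue stick where they stand.

Things in the scene. Friction and masses are not known exactly. Their poses are not given: they have to be found in the camera images.
- crayon_box: Loose flat box, white, six printed crayons on its lid, 120 mm (its x) by 98 mm (its y), 26 mm high, 0.2 to 0.45 kg. Origin: centre of its underside. Starts 160 to 190 mm before the gap's middle (on the cartons' -x side), up to 40 mm off the gap's centre line, its x axis within 0.35 rad of the cartons' x axis. A printed grey panel marks its -x end.
- cartons: Two small full gift cartons, brown with red ribbons, 40 mm high, fixed. Origin: on the table at the middle of the gap between them. x runs along the gap towards the mat (world +y within 0.2 rad), y across the gap, z up. The straight gap is 105 mm wide (y -52.5 to +52.5 mm) and 80 mm long (x -40 to +40 mm). Each carton is 80 mm wide, so they end at y = +132.5 and -132.5 mm.
- mat (a point): Centre of the dark grey packing mat, at the table's height, 165 mm along +x from the cartons' origin; same axes as the cartons. The mat is 210 mm (x) by 180 mm (y), fixed and level with the table: there is no step at its edge.
- oil_bottle: Bystander: yellow oil bottle with a green cap, 60 mm in diameter, 150 mm high, standing loose on the table to the left, beyond the mat. Origin: centre of its underside.
- jar: Bystander: glass jar with a white lid, 64 mm in diameter, 75 mm high, standing loose on the table, on the far left. Origin: centre of its underside.
- tape_roll: Bystander: roll of white tape lying flat, 100 mm in diameter, 45 mm high, loose on the far side of the table, behind the cartons. Origin: centre of its underside.
- glue_stick: Bystander: white glue stick, 30 mm in diameter, 70 mm high, standing loose on the table, on the near left. Origin: centre of its underside.
There are look-alikes about, which are no part of the job. Of the things that look like the crayon_box, the largest one is meant.

How it is judged:
By the outcome, as a careful person would: the job done as asked, in the order asked, and still so for the second after the job is handed in, with the robot touching nothing.
It also fails if it takes over 67 s, if anything falls off the work surface, if the arm or the gripper's body presses on something with over 40 N, if the wrist force passes 120 N, or if a joint passes its speed limit or range.

## Working session

There is one attempt and no reset: what is moved stays moved. The work goes in short steps, Python scripts to look and compute and a tool call to move; the robot and the scene stay as the last step left them, time stands still between calls to the robot, and variables do not carry over. Pictures are saved under pics/ and viewed, at most 10 in all, crops included, and the job is handed in when it is done.

Besides the shell and the picture viewer there is one more tool, called after "Request:" as a command line: name --argument value ..., lists and objects as JSON in quotes. drive_tool: Moves the arm, as the interface text tells. Its arguments: {"type":"object","properties":{"rows":{"type":"array","items":{"type":"object","properties":{"dx":{"type":"number"},"dy":{"type":"number"},"dz":{"type":"number"},"wx":{"type":"number"},"wy":{"type":"number"},"wz":{"type":"number"},"hand":{"type":"number"}}}}},"required":["rows"]}

```bash
mkdir -p pics; python3 - <<'E'
from workcell import bot
import cv2
for n in ("scene","side"):
    im=bot.camera(n); cv2.imwrite(f"pics/{n}0.png",im[:,:,::-1])
    c=bot.get_calibration(n); print(n,c)
    for t in ("crayon_box","cartons","mat"):
        try: print(t,[(round(d["score"],2),[round(float(v)) for v in d["extent"]]) for d in bot.look_for(n,t)])
        except Exception as e: print(t,e)
o=bot.get_obs();print(o["clock"],o["eef_pos"],o["tool_rot"],bot.tip_extent)
E
```

```text
scene {'vfov': 51.59175923600828, 'cx': 320.86820983363947, 'cy': 204.56229659319203, 'origin': array([ 0.99686587, -0.80330309,  0.69424994]), 'rotation': array([0.455671  , 0.10603224, 0.20742386, 0.8591254 ])}
crayon_box [(0.95, [215, 234, 40, 27]), (0.93, [250, 308, 44, 38]), (0.91, [278, 252, 51, 41])]
cartons [(0.82, [324, 211, 121, 70])]
mat [(0.72, [282, 169, 9, 20]), (0.62, [322, 209, 114, 71])]
side {'vfov': 50.780788388601806, 'cx': 314.8710908112388, 'cy': 201.28544959184944, 'origin': array([0.4683783 , 0.63565028, 0.72920869]), 'rotation': array([-0.03051168,  0.34481356,  0.9343475 , -0.08466042])}
crayon_box [(0.88, [419, 160, 41, 32]), (0.74, [336, 104, 32, 26]), (0.56, [339, 153, 41, 39]), (0.46, [317, 246, 147, 156])]
cartons [(0.8, [319, 247, 145, 152])]
mat [(0.87, [318, 245, 146, 150])]
0.4 [ 4.99914539e-01 -2.30400044e-06  2.42174087e-01] [ 7.07109431e-01  7.07104114e-01 -1.13687992e-04 -1.04546823e-04] 0.011
```

View pics/scene0.png

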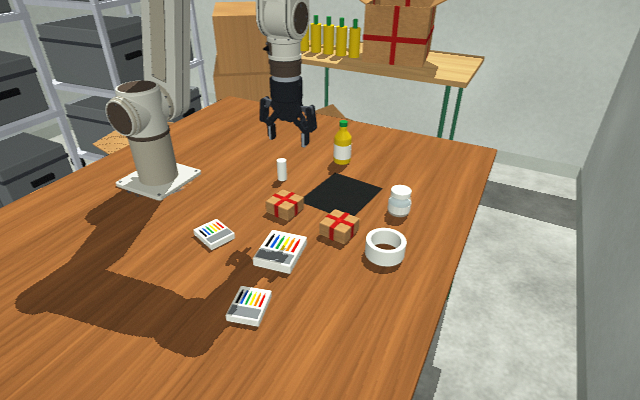

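View pics/side0.png

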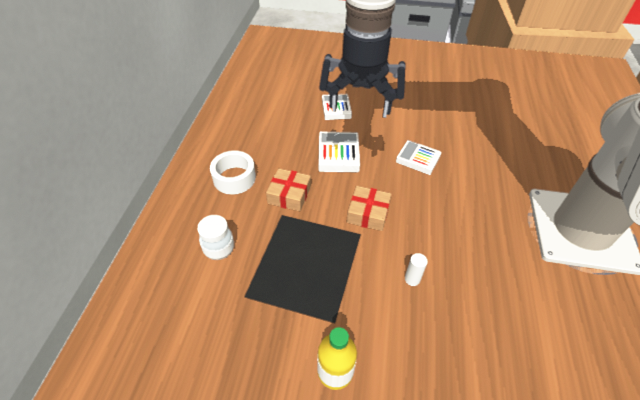

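```bash
cat > h.py <<'E'
from workcell import bot
import cv2, numpy as np
from scipy.spatial.transform import Rotation as R
def cam(n, T=None):
    c=bot.get_calibration(n); f=200/np.tan(np.radians(c["vfov"])/2)
    K=np.array([[f,0,c["cx"]],[0,f,c["cy"]],[0,0,1]])
    if "mount" in c:
        o=bot.get_obs(); W=np.eye(4); W[:3,:3]=R.from_quat(o["tool_rot"]).as_matrix(); W[:3,3]=o["eef_pos"]
        M=W@c["mount"]; Rm,t=M[:3,:3],M[:3,3]
    else:
        r=np.array(c["rotation"]); Rm=R.from_quat(r).as_matrix() if r.size==4 else r; t=np.array(c["origin"])
    return K@np.diag([1,-1,-1])@Rm.T, t
X0,Y1=0.25,0.25   # rectified: col=(x-X0)*1000, row=(Y1-y)*1000
def rect(im,P,z,size=(450,650)):
    A,t=P
    # world (x,y,z) -> A(p-t); from rect pixel (u,v): x=X0+u/1000,y=Y1-v/1000
    G=np.array([[.001,0,X0-t[0]],[0,-.001,Y1-t[1]],[0,0,z-t[2]]])
    return cv2.warpPerspective(im,A@G,size,flags=cv2.INTER_LINEAR|cv2.WARP_INVERSE_MAP)
def world(uv): return np.array([X0+uv[0]/1000,Y1-uv[1]/1000])
E
python3 - <<'E'
from h import *
outs=[]
for n in ("scene","side"):
    P=cam(n); im=bot.camera(n)
    m=rect(im,P,0); d=(m.max(2)<50).astype(np.uint8)
    d=cv2.morphologyEx(d,cv2.MORPH_OPEN,np.ones((9,9)))
    cs=cv2.findContours(d,0,2)[0]
    for c in sorted(cs,key=cv2.contourArea)[-3:]:
        r=cv2.minAreaRect(c); print(n,"dark",world(r[0]).round(4),np.round(r[1]),round(r[2],1))
    for e in bot.outline_of(n,"crayon_box"):
        g=rect(e["region"].astype(np.uint8)*255,P,0.026); 
        c=max(cv2.findContours((g>127).astype(np.uint8),0,2)[0],key=cv2.contourArea,default=None)
        if c is not None:
            r=cv2.minAreaRect(c); print(n,"box",round(e["score"],2),world(r[0]).round(4),np.round(r[1]),round(r[2],1))
    outs.append(rect(im,P,0.026)[60:610,:390])
cv2.imwrite("pics/rect.png",np.hstack(outs)[:,:,::-1])
E
```

```text
scene dark [0.5672 0.1732] [176. 172.] 5.7
scene box 0.92 [ 0.555  -0.1485] [143. 106.] 80.8
scene box 0.77 [ 0.3672 -0.1712] [108.  81.] 19.2
scene box 0.67 [ 0.5909 -0.331 ] [102.  76.] 74.7
side box 0.98 [ 0.58 -0.3 ] [112.  76.] 74.7
side box 0.9 [ 0.5485 -0.1259] [144. 101.] 80.7
side box 0.74 [ 0.3568 -0.1389] [93. 93.] 18.7
```

View pics/rect.png

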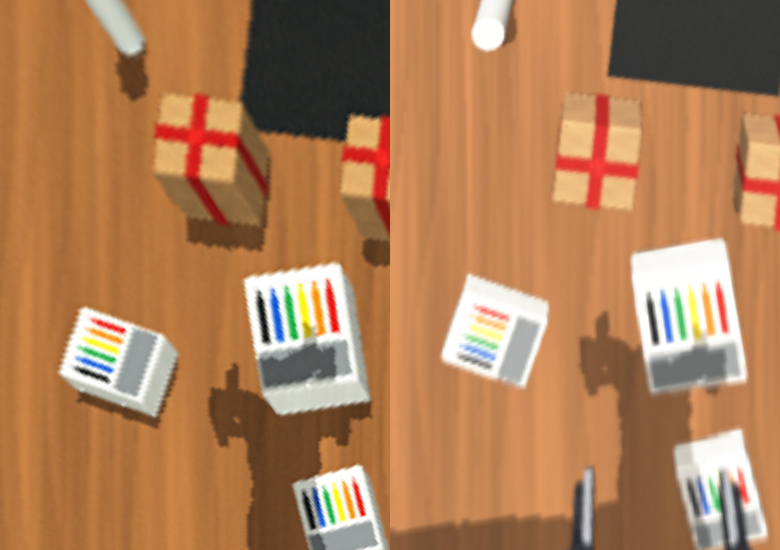

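```bash
cat >> h.py <<'E'
from scipy.optimize import minimize
def hull(P,pose,b):
    """mask of box b=(x0,x1,y0,y1,h) in frame pose=(x,y,yaw)"""
    c,s=np.cos(pose[2]),np.sin(pose[2]); A,t=P
    pts=np.array([[pose[0]+c*x-s*y,pose[1]+s*x+c*y,z] for x in b[:2] for y in b[2:4] for z in (0,b[4])])
    q=(pts-t)@A.T; q=q[:,:2]/q[:,2:]
    S=4; m=np.zeros((400*S,640*S),np.uint8)
    cv2.fillConvexPoly(m,cv2.convexHull(np.round((q+.5)*S).astype(np.int32)),1)
    return cv2.resize(m.astype(np.float32),(640,400),interpolation=cv2.INTER_AREA)
def fit(obs,x0,offset=0):
    """obs: list of (P, mask, boxes)"""
    def cost(p):
        k=0
        for P,m,bs in obs:
            g=np.max([hull(P,p,b) for b in bs],0); k+=np.abs(g-m).sum()/m.sum()
        return k
    x0=np.array(x0,float)
    for st in (.02,.006):
        r=minimize(cost,x0,method="Nelder-Mead",options=dict(initial_simplex=np.vstack([x0]+[x0+st*e*np.array([1,1,4]) for e in np.eye(3)]),xatol=1e-4,fatol=1e-4,maxiter=150)); x0=r.x
    return r.x,r.fun
BOX=(-.06,.06,-.049,.049,.026)
CART=[(-.04,.04,.0525,.1325,.04),(-.04,.04,-.1325,-.0525,.04)]
MAT=[(.06,.27,-.09,.09,0)]
def frame(p,f):
    c,s=np.cos(f[2]),np.sin(f[2]); d=np.array(p[:2])-f[:2]
    return np.array([c*d[0]+s*d[1],-s*d[0]+c*d[1],np.degrees(p[2]-f[2])])
E
python3 - <<'E'
from h import *
ob=[];oc=[];om=[]
for n in ("scene","side"):
    P=cam(n); im=bot.camera(n)
    es=bot.outline_of(n,"crayon_box")
    tgt=np.array([279,251] if n=="scene" else [339,152])
    e=min(es,key=lambda e:np.hypot(*(np.array(e["extent"][:2])-tgt)))
    ob.append((P,e["region"].astype(np.float32),[BOX]))
    for e in bot.outline_of(n,"cartons")[:1]:
        print(n,"cart",e["score"],e["extent"],e["region"].sum())
    hsv=cv2.cvtColor(im,cv2.COLOR_RGB2HSV)
    d=(im.max(2)<65).astype(np.uint8)
    l,k,st,ce=cv2.connectedComponentsWithStats(d)
    seed=(340,195) if n=="scene" else (305,265)
    mm=(k==k[seed[1],seed[0]]); print("mat px",mm.sum(), im[seed[1],seed[0]])
    om.append((P,mm.astype(np.float32),MAT))
f,c=fit(om[1:],(.62,0,1.47)); print("mat side",f,c)
f0,c0=fit(om,(.62,0,1.47)); print("mat both",f0,c0)
for o,nm in ((ob,"both"),(ob[:1],"scene"),(ob[1:],"side")):
    p,c=fit(o,(.555,-.135,1.73)); print("box",nm,p,c,frame(p,f))
np.save("f.npy",f)
A,t=om[1][0]
im=bot.camera("side").copy()
for b in CART+MAT:
    cs=cv2.findContours((hull(om[1][0],f,b)>.5).astype(np.uint8),0,2)[0]; cv2.drawContours(im,cs,-1,(0,255,0),1)
cs=cv2.findContours((hull(om[1][0],p,BOX)>.5).astype(np.uint8),0,2)[0]; cv2.drawContours(im,cs,-1,(0,255,0),1)
cv2.imwrite("pics/ov.png",cv2.resize(im[110:330,220:440],None,fx=2.7,fy=2.7,interpolation=0)[:,:,::-1])
E
```

```text
scene cart 0.85 [323.3, 208.3, 116.6, 69.6] 3691
mat px 1932 [41 40 39]
side cart 0.75 [319.4, 246.7, 144.1, 153.4] 11030
mat px 7701 [54 54 52]
mat side [0.5509266  0.02310938 1.45857424] 0.04204811155796051
mat both [0.54919899 0.02525986 1.45484696] 0.1666034311056137
box both [ 0.5487563  -0.13791456  1.72433899] 0.12776273488998413 [-0.16025409 -0.01587589 15.22719815]
box scene [ 0.54729811 -0.13719735  1.74075399] 0.052932873368263245 [-1.59704694e-01 -1.43465563e-02  1.61677082e+01]
box side [ 0.55023717 -0.13729329  1.72022163] 0.054924242198467255 [-0.15947089 -0.01727787 14.99129117]
```

View pics/ov.png

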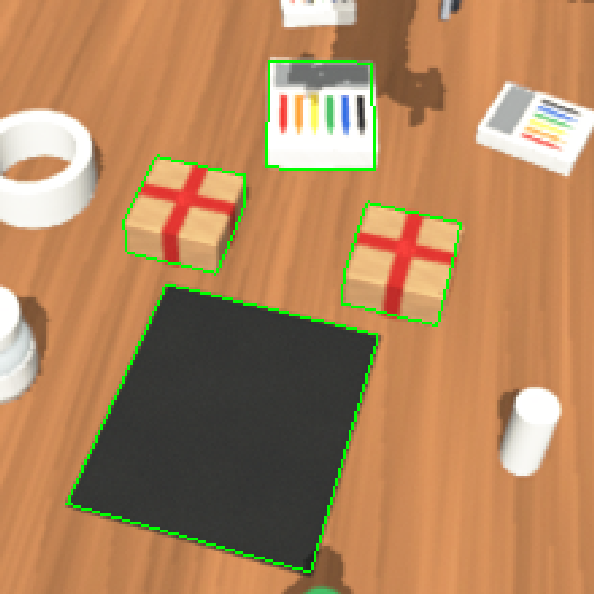

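Request:
drive_tool --rows '[{"dx":-3.45,"dy":2.75,"dz":2.0,"wz":1.29,"hand":0},{"dx":-3.45,"dy":2.75,"dz":2.0,"wz":1.29,"hand":0},{"dx":-3.45,"dy":2.75,"dz":2.0,"wz":1.29,"hand":0},{"dx":-3.45,"dy":2.75,"dz":2.0,"wz":1.29,"hand":0},{"dx":-3.45,"dy":2.75,"dz":2.0,"wz":1.29,"hand":0},{"dx":-3.45,"dy":2.75,"dz":2.0,"wz":1.29,"hand":0},{"dx":-3.45,"dy":2.75,"dz":2.0,"wz":1.29,"hand":0},{"dx":-3.45,"dy":2.75,"dz":2.0,"wz":1.29,"hand":0},{"dx":-3.45,"dy":2.75,"dz":2.0,"wz":1.29,"hand":0},{"dx":-3.45,"dy":2.75,"dz":2.0,"wz":1.29,"hand":0}]'

```text
invalid input at $.rows[0]: expected keys dx, dy, dz, wx, wy, wz, hand
```

Request:
drive_tool --rows '[{"dx":-3.45,"dy":2.75,"dz":2.0,"wx":0,"wy":0,"wz":1.29,"hand":0},{"dx":-3.45,"dy":2.75,"dz":2.0,"wx":0,"wy":0,"wz":1.29,"hand":0},{"dx":-3.45,"dy":2.75,"dz":2.0,"wx":0,"wy":0,"wz":1.29,"hand":0},{"dx":-3.45,"dy":2.75,"dz":2.0,"wx":0,"wy":0,"wz":1.29,"hand":0},{"dx":-3.45,"dy":2.75,"dz":2.0,"wx":0,"wy":0,"wz":1.29,"hand":0},{"dx":-3.45,"dy":2.75,"dz":2.0,"wx":0,"wy":0,"wz":1.29,"hand":0},{"dx":-3.45,"dy":2.75,"dz":2.0,"wx":0,"wy":0,"wz":1.29,"hand":0},{"dx":-3.45,"dy":2.75,"dz":2.0,"wx":0,"wy":0,"wz":1.29,"hand":0},{"dx":-3.45,"dy":2.75,"dz":2.0,"wx":0,"wy":0,"wz":1.29,"hand":0}]'

```text
clock: 1.85
eef_pos: [0.6377, -0.1714, 0.1443]
tool_rot: [0.745, 0.667, 0.001, 0.001]
ft_force: [0.1, -0.7, -0.6]
grip_width: -0.0
grasp_force: 0.0
```

Request:
drive_tool --rows '[{"dx":0,"dy":0,"dz":0.9,"wx":0,"wy":0,"wz":0,"hand":0},{"dx":0,"dy":0,"dz":1.7,"wx":0,"wy":0,"wz":0,"hand":0},{"dx":0,"dy":0,"dz":2.3,"wx":0,"wy":0,"wz":0,"hand":0},{"dx":0,"dy":0,"dz":2.46,"wx":0,"wy":0,"wz":0,"hand":0},{"dx":0,"dy":0,"dz":2.46,"wx":0,"wy":0,"wz":0,"hand":0},{"dx":0,"dy":-0.1,"dz":2.46,"wx":0,"wy":0,"wz":0,"hand":0},{"dx":0,"dy":-0.2,"dz":2.46,"wx":0,"wy":0,"wz":0,"hand":0},{"dx":0,"dy":-0.28,"dz":2.46,"wx":0,"wy":0,"wz":0,"hand":0},{"dx":0,"dy":-0.36,"dz":2.46,"wx":0,"wy":0,"wz":0,"hand":0},{"dx":0,"dy":-0.44,"dz":2.46,"wx":0,"wy":0,"wz":0,"hand":0},{"dx":0,"dy":-0.52,"dz":2.46,"wx":0,"wy":0,"wz":0,"hand":0},{"dx":0,"dy":-0.6,"dz":2.46,"wx":0,"wy":0,"wz":0,"hand":0},{"dx":0,"dy":-0.68,"dz":2.46,"wx":0,"wy":0,"wz":0,"hand":0},{"dx":0,"dy":-0.68,"dz":2.46,"wx":0,"wy":0,"wz":0,"hand":0}]'

```text
clock: 3.25
eef_pos: [0.603, -0.1686, 0.0193]
tool_rot: [0.746, 0.666, -0.0, -0.0]
ft_force: [1.1, -0.3, -0.5]
grip_width: -0.0001
grasp_force: 0.2
```

```bash
cat > m.py <<'E'
from h import *
import sys
f=np.load("f.npy"); x0=[float(a) for a in sys.argv[1:4]]
for n in ("scene","side"):
    P=cam(n); im=bot.camera(n); A,t=P
    q=A@(np.array([x0[0],x0[1],.02])-t); q=q[:2]/q[2]
    es=bot.outline_of(n,"crayon_box")
    e=min(es,key=lambda e:np.hypot(*(np.array(e["extent"][:2])-q)))
    p,c=fit([(P,e["region"].astype(np.float32),[BOX])],x0)
    print(n,np.round(e["extent"]),p.round(4),round(c,3),"frame mm",(frame(p,f)*[1000,1000,1]).round(1))
    cs=cv2.findContours((hull(P,p,BOX)>.5).astype(np.uint8),0,2)[0]; im=im.copy(); cv2.drawContours(im,cs,-1,(0,255,0),1)
    u,v=int(q[0]),int(q[1]); crop=im[max(v-75,0):v+75,max(u-75,0):u+75]
    cv2.imwrite(f"pics/m_{n}_{sys.argv[4]}.png",cv2.resize(crop,(400,400),interpolation=0)[:,:,::-1])
o=bot.get_obs(); print(o["clock"],"tcp frame",(frame([*o["eef_pos"][:2],0],f)[:2]*1000).round(1),o["eef_pos"][2].round(4),o["ft_force"].round(1))
E
python3 m.py .54 -.135 1.5 1
```

```text
scene [267. 251.  38.  40.] [ 0.523  -0.1525  2.1286] 0.76 frame mm [-177.6    8.1   38.4]
side [341. 154.  47.  37.] [ 0.5388 -0.1354  1.6548] 0.06 frame mm [-158.9   -5.7   11.2]
3.45 tcp frame [-184.5  -73.4] 0.0189 [ 0.1 -0.3  0.2]
```

Request:
drive_tool --rows '[{"dx":0,"dy":0.1,"dz":0,"wx":0,"wy":0,"wz":0,"hand":0},{"dx":0,"dy":0.1,"dz":-0.8,"wx":0,"wy":0,"wz":0,"hand":20},{"dx":0,"dy":0,"dz":-1.6,"wx":0,"wy":0,"wz":0,"hand":45},{"dx":-0.7,"dy":-0.5,"dz":-1.6,"wx":0,"wy":0,"wz":0,"hand":45},{"dx":-1.31,"dy":-1.0,"dz":-1.6,"wx":0,"wy":0,"wz":0,"hand":45},{"dx":-1.31,"dy":-1.47,"dz":-1.6,"wx":0,"wy":0,"wz":0,"hand":45},{"dx":-1.31,"dy":-1.47,"dz":-1.6,"wx":0,"wy":0,"wz":0,"hand":45},{"dx":-1.31,"dy":-1.47,"dz":-1.6,"wx":0,"wy":0,"wz":0,"hand":45}]'

```text
clock: 4.25
eef_pos: [0.5235, -0.2257, 0.0995]
tool_rot: [0.746, 0.666, 0.0, 0.0]
ft_force: [0.4, -0.0, 1.0]
grip_width: 0.0452
grasp_force: 0.0
```

```bash
python3 m.py .54 -.135 1.62 2; python3 -c "
import cv2,numpy as np
cv2.imwrite('pics/m2.png',np.hstack([cv2.imread('pics/m_scene_2.png'),cv2.imread('pics/m_side_2.png')]))"
```

```text
scene [276. 248.  54.  45.] [ 0.5365 -0.1332  1.6322] 0.082 frame mm [-157.    -3.1    9.9]
side [342. 155.  48.  38.] [ 0.5389 -0.1347  1.649 ] 0.068 frame mm [-158.2   -5.7   10.9]
4.45 tcp frame [-249.7   -1.6] 0.0993 [-0.2  0.1  0.5]
```

View pics/m2.png

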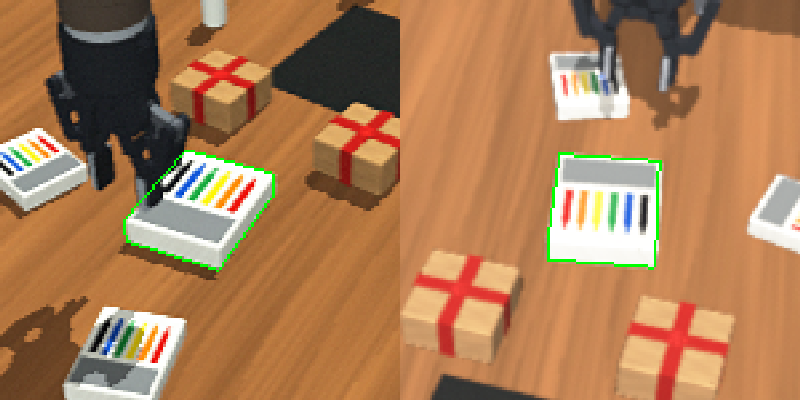

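Request:
drive_tool --rows '[{"dx":0,"dy":0,"dz":0.8,"wx":0,"wy":0,"wz":0,"hand":45},{"dx":0,"dy":0,"dz":1.5,"wx":0,"wy":0,"wz":0,"hand":45},{"dx":0,"dy":0,"dz":1.7,"wx":0,"wy":0,"wz":0,"hand":45},{"dx":0,"dy":0,"dz":1.7,"wx":0,"wy":0,"wz":0,"hand":45},{"dx":0.1,"dy":0,"dz":1.7,"wx":0,"wy":0,"wz":0,"hand":45},{"dx":0.2,"dy":0,"dz":1.7,"wx":0,"wy":0,"wz":0,"hand":45},{"dx":0.28,"dy":0,"dz":1.7,"wx":0,"wy":0,"wz":0,"hand":45},{"dx":0.36,"dy":0,"dz":1.7,"wx":0,"wy":0,"wz":0,"hand":45},{"dx":0.44,"dy":0,"dz":1.7,"wx":0,"wy":0,"wz":0,"hand":45},{"dx":0.52,"dy":0,"dz":1.7,"wx":0,"wy":0,"wz":0,"hand":45},{"dx":0.6,"dy":0,"dz":1.7,"wx":0,"wy":0,"wz":0,"hand":45},{"dx":0.68,"dy":0,"dz":1.7,"wx":0,"wy":0,"wz":0,"hand":45},{"dx":0.76,"dy":0,"dz":1.7,"wx":0,"wy":0,"wz":0,"hand":45},{"dx":0.84,"dy":0,"dz":1.7,"wx":0,"wy":0,"wz":0,"hand":45},{"dx":0.9,"dy":0,"dz":1.7,"wx":0,"wy":0,"wz":0,"hand":45},{"dx":0.9,"dy":0,"dz":1.7,"wx":0,"wy":0,"wz":0,"hand":45}]'

```text
clock: 6.05
eef_pos: [0.5285, -0.18, 0.0142]
tool_rot: [0.746, 0.666, 0.0, -0.0]
ft_force: [-0.4, -0.9, -0.4]
grip_width: 0.0451
grasp_force: 0.0
```

```bash
python3 m.py .54 -.11 1.48 3
```

```text
scene [215. 233.  41.  25.] [-4.1   3.35  8.84] 1.0 frame mm [2785.1 4994.2  422.9]
side [337. 160.  53.  42.] [ 0.549  -0.1113  1.489 ] 0.049 frame mm [-133.8  -13.1    1.7]
6.25 tcp frame [-204.9   -0.5] 0.0142 [ 0.3  0.5 -0.4]
```

Request:
drive_tool --rows '[{"dx":-0.2,"dy":0,"dz":0,"wx":0,"wy":0,"wz":0,"hand":45},{"dx":-0.2,"dy":0,"dz":-0.9,"wx":0,"wy":0,"wz":0,"hand":45},{"dx":0,"dy":0.5,"dz":-1.4,"wx":0,"wy":0,"wz":0,"hand":20},{"dx":0.7,"dy":1.1,"dz":-1.4,"wx":0,"wy":0,"wz":0,"hand":0},{"dx":1.42,"dy":1.84,"dz":-1.4,"wx":0,"wy":0,"wz":0,"hand":0},{"dx":1.42,"dy":1.84,"dz":-1.4,"wx":0,"wy":0,"wz":0,"hand":0},{"dx":1.42,"dy":1.84,"dz":-0.8,"wx":0,"wy":0,"wz":0,"hand":0},{"dx":1.42,"dy":1.84,"dz":-0.2,"wx":0,"wy":0,"wz":0,"hand":0},{"dx":1.42,"dy":1.84,"dz":-0.06,"wx":0,"wy":0,"wz":0,"hand":0},{"dx":1.42,"dy":1.7,"dz":-0.06,"wx":0,"wy":0,"wz":0,"hand":0},{"dx":1.42,"dy":1.55,"dz":-0.06,"wx":0,"wy":0,"wz":0,"hand":0},{"dx":1.42,"dy":1.47,"dz":-0.06,"wx":0,"wy":0,"wz":0,"hand":0},{"dx":1.42,"dy":1.4,"dz":-0.06,"wx":0,"wy":0,"wz":0,"hand":0},{"dx":1.42,"dy":1.33,"dz":-0.06,"wx":0,"wy":0,"wz":0,"hand":0},{"dx":1.42,"dy":1.27,"dz":-0.06,"wx":0,"wy":0,"wz":0,"hand":0},{"dx":1.42,"dy":1.22,"dz":-0.06,"wx":0,"wy":0,"wz":0,"hand":0},{"dx":1.42,"dy":1.21,"dz":-0.06,"wx":0,"wy":0,"wz":0,"hand":0},{"dx":1.42,"dy":1.21,"dz":-0.06,"wx":0,"wy":0,"wz":0,"hand":0}]'

```text
clock: 8.05
eef_pos: [0.5966, -0.117, 0.0174]
tool_rot: [0.746, 0.666, 0.0, 0.0]
ft_force: [1.7, 0.4, 0.4]
grip_width: 0.0
grasp_force: 1.0
```

```bash
python3 m.py .537 -.11 1.47 4
```

```text
scene [272. 243.  43.  42.] [ 0.532  -0.1075  1.5068] 0.505 frame mm [-131.9    4.2    2.8]
side [341. 163.  54.  43.] [ 0.5372 -0.11    1.4749] 0.114 frame mm [-133.8   -1.3    0.9]
8.25 tcp frame [-134.1  -61. ] 0.0172 [2.1 0.8 1.4]
```

Request:
drive_tool --rows '[{"dx":0,"dy":0.2,"dz":0,"wx":0,"wy":0,"wz":0,"hand":0},{"dx":0,"dy":0.2,"dz":-0.8,"wx":0,"wy":0,"wz":0,"hand":20},{"dx":-0.5,"dy":0,"dz":-1.4,"wx":0,"wy":0,"wz":0,"hand":45},{"dx":-1.1,"dy":-0.6,"dz":-1.4,"wx":0,"wy":0,"wz":0,"hand":45},{"dx":-1.76,"dy":-1.22,"dz":-1.4,"wx":0,"wy":0,"wz":0,"hand":45},{"dx":-1.76,"dy":-1.22,"dz":-1.4,"wx":0,"wy":0,"wz":0,"hand":45},{"dx":-1.76,"dy":-1.22,"dz":-0.7,"wx":0,"wy":0,"wz":0,"hand":45},{"dx":-1.76,"dy":-1.22,"dz":-0.1,"wx":0,"wy":0,"wz":0,"hand":45},{"dx":-1.76,"dy":-1.22,"dz":0.06,"wx":0,"wy":0,"wz":0,"hand":45},{"dx":-1.7,"dy":-1.22,"dz":0.06,"wx":0,"wy":0,"wz":0,"hand":45},{"dx":-1.6,"dy":-1.22,"dz":0.06,"wx":0,"wy":0,"wz":0,"hand":45},{"dx":-1.5,"dy":-1.22,"dz":0.06,"wx":0,"wy":0,"wz":0,"hand":45},{"dx":-1.4,"dy":-1.22,"dz":0.06,"wx":0,"wy":0,"wz":0,"hand":45},{"dx":-1.3,"dy":-1.22,"dz":0.06,"wx":0,"wy":0,"wz":0,"hand":45},{"dx":-1.2,"dy":-1.22,"dz":0.06,"wx":0,"wy":0,"wz":0,"hand":45},{"dx":-1.1,"dy":-1.22,"dz":0.06,"wx":0,"wy":0,"wz":0,"hand":45},{"dx":-1.0,"dy":-1.22,"dz":0.06,"wx":0,"wy":0,"wz":0,"hand":45},{"dx":-0.9,"dy":-1.22,"dz":0.06,"wx":0,"wy":0,"wz":0,"hand":45},{"dx":-0.8,"dy":-1.22,"dz":0.06,"wx":0,"wy":0,"wz":0,"hand":45},{"dx":-0.8,"dy":-1.22,"dz":0.06,"wx":0,"wy":0,"wz":0,"hand":45}]'

```text
clock: 10.25
eef_pos: [0.5313, -0.1488, 0.0141]
tool_rot: [0.745, 0.667, 0.0, -0.001]
ft_force: [0.1, -0.0, -0.7]
grip_width: 0.045
grasp_force: 0.0
```

```bash
python3 m.py .54 -.08 1.46 5
```

```text
scene [290. 236.  48.  44.] [ 0.5386 -0.0775  1.5243] 0.941 frame mm [-101.3    1.     3.8]
side [339. 170.  55.  48.] [ 0.5404 -0.0794  1.5096] 0.089 frame mm [-103.    -1.     2.9]
10.45 tcp frame [-173.8    0.5] 0.0139 [0.5 0.4 0.1]
```

View pics/m_side_5.png

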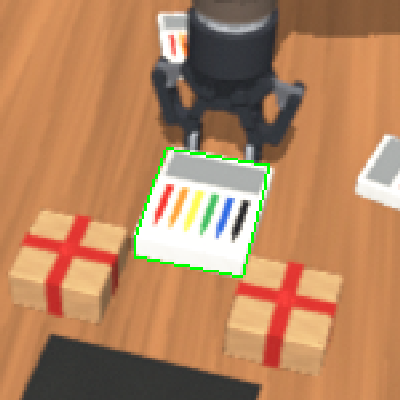

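Request:
drive_tool --rows '[{"dx":0.1,"dy":0,"dz":0,"wx":0,"wy":0,"wz":0,"hand":45},{"dx":0.2,"dy":0,"dz":0,"wx":0,"wy":0,"wz":0,"hand":45},{"dx":0.3,"dy":0,"dz":0,"wx":0,"wy":0,"wz":0,"hand":45},{"dx":0.4,"dy":0,"dz":0,"wx":0,"wy":0,"wz":0,"hand":45},{"dx":0.5,"dy":0,"dz":0,"wx":0,"wy":0,"wz":0,"hand":45},{"dx":0.6,"dy":0,"dz":0,"wx":0,"wy":0,"wz":0,"hand":45}]'

```text
clock: 11.05
eef_pos: [0.5347, -0.1196, 0.0143]
tool_rot: [0.746, 0.666, -0.0, -0.0]
ft_force: [-1.4, -1.1, -0.8]
grip_width: 0.0451
grasp_force: 0.5
```

```bash
python3 m.py .544 -.05 1.46 6
```

```text
scene [296. 234.  43.  39.] [ 0.5422 -0.0482  1.5305] 0.969 frame mm [-71.9   0.7   4.1]
side [336. 179.  57.  45.] [ 0.5432 -0.0497  1.4623] 0.053 frame mm [-73.3  -0.4   0.2]
11.25 tcp frame [-1.437e+02 -1.000e-01] 0.0145 [ 0.5  0.4 -0.1]
```

View pics/m_side_6.png

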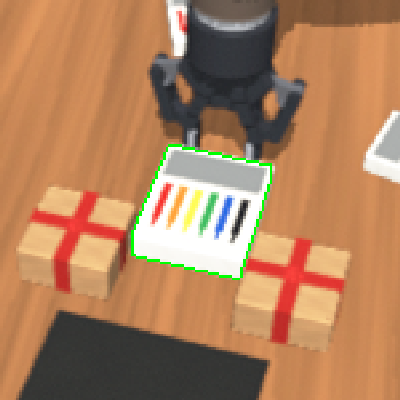

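Request:
drive_tool --rows '[{"dx":0.1,"dy":0,"dz":0,"wx":0,"wy":0,"wz":0,"hand":45},{"dx":0.2,"dy":0,"dz":0,"wx":0,"wy":0,"wz":0,"hand":45},{"dx":0.3,"dy":0,"dz":0,"wx":0,"wy":0,"wz":0,"hand":45},{"dx":0.4,"dy":0,"dz":0,"wx":0,"wy":0,"wz":0,"hand":45},{"dx":0.5,"dy":0,"dz":0,"wx":0,"wy":0,"wz":0,"hand":45},{"dx":0.6,"dy":0,"dz":0,"wx":0,"wy":0,"wz":0,"hand":45},{"dx":0.7,"dy":0,"dz":0,"wx":0,"wy":0,"wz":0,"hand":45},{"dx":0.8,"dy":0,"dz":0,"wx":0,"wy":0,"wz":0,"hand":45},{"dx":0.9,"dy":0,"dz":0,"wx":0,"wy":0,"wz":0,"hand":45},{"dx":1.0,"dy":0,"dz":0,"wx":0,"wy":0,"wz":0,"hand":45},{"dx":1.1,"dy":0,"dz":0,"wx":0,"wy":0,"wz":0,"hand":45},{"dx":1.2,"dy":0,"dz":0,"wx":0,"wy":0,"wz":0,"hand":45},{"dx":1.3,"dy":0,"dz":0,"wx":0,"wy":0,"wz":0,"hand":45},{"dx":1.4,"dy":0,"dz":0,"wx":0,"wy":0,"wz":0,"hand":45},{"dx":1.5,"dy":0,"dz":0,"wx":0,"wy":0,"wz":0,"hand":45},{"dx":1.6,"dy":0,"dz":0,"wx":0,"wy":0,"wz":0,"hand":45}]'

```text
clock: 12.85
eef_pos: [0.5437, -0.0402, 0.0143]
tool_rot: [0.746, 0.666, -0.0, -0.0]
ft_force: [0.4, -3.2, 1.8]
grip_width: 0.0451
grasp_force: 1.2
```

```bash
python3 m.py .55 .03 1.46 7
```

```text
scene [315. 217.  42.  36.] [0.5529 0.0308 1.5424] 1.529 frame mm [ 7.9 -1.1  4.8]
side [325. 204.  62.  51.] [0.5521 0.0308 1.4725] 0.069 frame mm [ 7.8 -0.3  0.8]
13.05 tcp frame [-63.5   0.3] 0.014 [-0.4  0.6  0.2]
```

View pics/m_side_7.png

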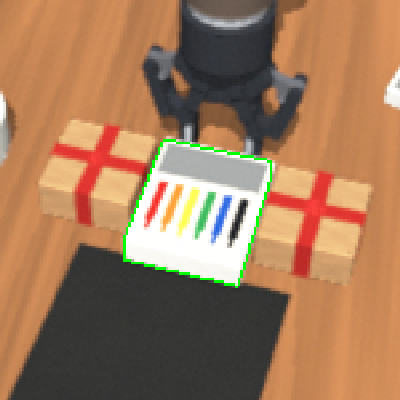

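Request:
drive_tool --rows '[{"dx":0.1,"dy":0,"dz":0,"wx":0,"wy":0,"wz":0,"hand":45},{"dx":0.2,"dy":0,"dz":0,"wx":0,"wy":0,"wz":0,"hand":45},{"dx":0.3,"dy":0,"dz":0,"wx":0,"wy":0,"wz":0,"hand":45},{"dx":0.4,"dy":0,"dz":0,"wx":0,"wy":0,"wz":0,"hand":45},{"dx":0.5,"dy":0,"dz":0,"wx":0,"wy":0,"wz":0,"hand":45},{"dx":0.6,"dy":0,"dz":0,"wx":0,"wy":0,"wz":0,"hand":45},{"dx":0.7,"dy":0,"dz":0,"wx":0,"wy":0,"wz":0,"hand":45},{"dx":0.8,"dy":0,"dz":0,"wx":0,"wy":0,"wz":0,"hand":45}]'

```text
clock: 13.85
eef_pos: [0.5483, -0.0004, 0.0143]
tool_rot: [0.746, 0.666, -0.0, 0.0]
ft_force: [0.3, -1.5, -0.3]
grip_width: 0.0451
grasp_force: 0.5
```

Request:
drive_tool --rows '[{"dx":0.12,"dy":0,"dz":0,"wx":0,"wy":0,"wz":0,"hand":45},{"dx":0.24,"dy":0,"dz":0,"wx":0,"wy":0,"wz":0,"hand":45},{"dx":0.36,"dy":0,"dz":0,"wx":0,"wy":0,"wz":0,"hand":45},{"dx":0.48,"dy":0,"dz":0,"wx":0,"wy":0,"wz":0,"hand":45},{"dx":0.6,"dy":0,"dz":0,"wx":0,"wy":0,"wz":0,"hand":45},{"dx":0.72,"dy":0,"dz":0,"wx":0,"wy":0,"wz":0,"hand":45},{"dx":0.84,"dy":0,"dz":0,"wx":0,"wy":0,"wz":0,"hand":45},{"dx":0.96,"dy":0,"dz":0,"wx":0,"wy":0,"wz":0,"hand":45},{"dx":1.08,"dy":0,"dz":0,"wx":0,"wy":0,"wz":0,"hand":45},{"dx":1.2,"dy":0,"dz":0,"wx":0,"wy":0,"wz":0,"hand":45},{"dx":1.32,"dy":0,"dz":0,"wx":0,"wy":0,"wz":0,"hand":45},{"dx":1.44,"dy":0,"dz":0,"wx":0,"wy":0,"wz":0,"hand":45},{"dx":1.56,"dy":0,"dz":0,"wx":0,"wy":0,"wz":0,"hand":45},{"dx":1.68,"dy":0,"dz":0,"wx":0,"wy":0,"wz":0,"hand":45},{"dx":1.8,"dy":0,"dz":0,"wx":0,"wy":0,"wz":0,"hand":45},{"dx":1.92,"dy":0,"dz":0,"wx":0,"wy":0,"wz":0,"hand":45},{"dx":2.04,"dy":0,"dz":0,"wx":0,"wy":0,"wz":0,"hand":45},{"dx":2.16,"dy":0,"dz":0,"wx":0,"wy":0,"wz":0,"hand":45},{"dx":2.26,"dy":0,"dz":0,"wx":0,"wy":0,"wz":0,"hand":45},{"dx":2.33,"dy":0,"dz":0,"wx":0,"wy":0,"wz":0,"hand":45}]'

```text
clock: 15.85
eef_pos: [0.5614, 0.1154, 0.0143]
tool_rot: [0.746, 0.666, 0.0, 0.0]
ft_force: [0.1, -1.6, -0.1]
grip_width: 0.0447
grasp_force: 0.7
```

Request:
drive_tool --rows '[{"dx":0,"dy":0,"dz":0,"wx":0,"wy":0,"wz":0,"hand":45},{"dx":-0.1,"dy":0,"dz":0,"wx":0,"wy":0,"wz":0,"hand":45},{"dx":-0.3,"dy":0,"dz":0,"wx":0,"wy":0,"wz":0,"hand":45},{"dx":-0.4,"dy":0,"dz":-0.5,"wx":0,"wy":0,"wz":0,"hand":45},{"dx":-0.4,"dy":0,"dz":-1.2,"wx":0,"wy":0,"wz":0,"hand":45},{"dx":-0.4,"dy":0,"dz":-2.0,"wx":0,"wy":0,"wz":0,"hand":45},{"dx":-0.8,"dy":0,"dz":-3.0,"wx":0,"wy":0,"wz":0,"hand":45},{"dx":-1.5,"dy":0,"dz":-3.5,"wx":0,"wy":0,"wz":0,"hand":45},{"dx":-1.5,"dy":0,"dz":-3.5,"wx":0,"wy":0,"wz":0,"hand":45}]'

```text
clock: 16.75
eef_pos: [0.5554, 0.0365, 0.1949]
tool_rot: [0.747, 0.664, 0.003, 0.004]
ft_force: [0.2, 0.5, -0.1]
grip_width: 0.0448
grasp_force: 0.0
```

```bash
python3 m.py .5695 .187 1.46 8; python3 -c "
from workcell import bot; import cv2
cv2.imwrite('pics/end.png',bot.camera('side')[:,:,::-1])"
```

```text
scene [340. 192.  43.  31.] [0.5677 0.1857 1.5015] 0.077 frame mm [163.5   1.5   2.5]
side [305. 261.  66.  64.] [0.5694 0.1849 1.463 ] 0.048 frame mm [162.8  -0.2   0.3]
16.95 tcp frame [17.1  1. ] 0.1879 [ 0.8 -0.6 -0.3]
```

View pics/end.png

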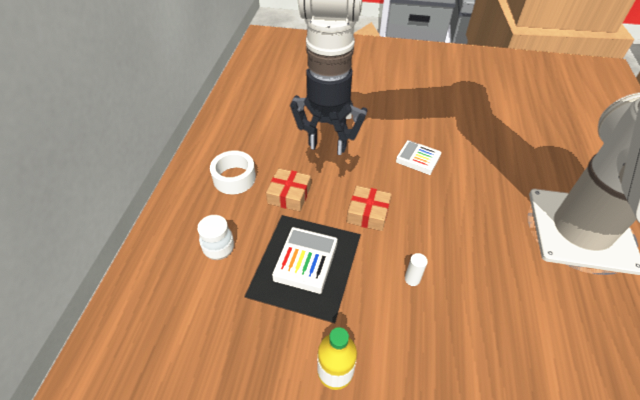

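The box is centred and square on the mat (around pixel 305,260), the gripper is clear of everything, and the bystanders haven't moved.

```bash
python3 -c "
from workcell import bot; print(bot.job_done())"
```

```text
the job is handed in; nothing more can be done
None
```

I pushed the crayon box through the gap onto the mat, about 2 mm from its centre and within about 2.5° of square, and handed the job in at about 17 s with the bystanders where they stood.

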